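# Fold down the bit holder and close the tool case

### The arm

A 7-joint arm with a two-finger parallel gripper is mounted at the origin on the work surface. World frame = base frame: x ahead of the robot, y to its left, z up, the work surface at z = 0. Lengths are in m, angles in rad, forces in N, time in s.
With the tool pointing down it reaches from about 0.425 to 0.875 m from the base axis. Payload 9.9 kg.
Tool frame: the origin (TCP) lies at the very end of the fingers, on their centre line; the grasp point (between the pads) lies 19 mm behind it; z points along the fingers, y is the line along which they close (so a half turn about z gives the same grasp; the last joint's range is limited). The gripper opens to 85 mm and grips with 20 to 120 N. Pads are 22 mm wide; open, the fingers measure 114 mm over their backs; the gripper's body (76 mm by 85 mm) begins 54 mm behind the grasp point. The pads swing forward as they close: fully open they stand 13 mm farther back than shut.
Start: joints at [-1.216, 0.576, 0.025, 1.437, -0.015, 1.129, -0.057], TCP at [0.287, 0.611, 0.231] pointing down, gripper open.
Joint ranges: [-2.76, 2.76], [-0.34, 2.15], [-1.52, 1.57], [0.19, 2.46], [-1.09, 4.23], [0.17, 1.99], [-2.82, 2.82]. Speed limits (rad/s): [2.22, 2.22, 3.01, 3.01, 3.14, 3.14, 3.14].

### API

Orientations are given as a unit quaternion [x, y, z, w].
In Python, from bench import ctrl, vision gives the robot as it stands.
- The arm moves only by the tool step_arm, never from a script. Its arguments are lists of equal length, an entry for each row: "slide": the shift along the tool's x, y, z in mm, a list of three; "delta_rot": the turn, a rotation vector about the tool's x, y, z in rad, a list of three. A call has 1 to 5 rows; each row shifts and turns the commanded pose from where the row before left it, along the tool's axes as they then stand; what a row does not reach is not made up. A row lasts 1/10 s, in which the tool goes at most 50 mm and 8.59 degrees, less where a joint would pass 70% of its speed; a pose out of reach is approached as far as the arm can. A call is refused whole if a number of a shift passes 50 or a number of a turn 0.15, either way. A call with a gripper value outside its range is refused whole. "hand" is the opening, from 0 (shut) to 1 (fully open), set as the call begins (left out, the last holds). The fingers move at their own pace and stop on an object; the grip force is fixed at half the most. Time passes only in rows, so rows that do not move let the fingers close. It gives the time, the measured TCP pose, the force, the opening and the grip force at its end, in the units of the state.
- ctrl.read_state(): the state, without advancing time (a new reading comes with each control period).
- vision.get_image(name): name is "side" or "top" or "wrist"; returns the picture (400x640x3 uint8, red, green, blue); there is no depth.
- vision.camera_params(name): a dict with "mtx" (3x3 intrinsics, pixels), "world_from_camera" (4x4, takes a point from camera to world coordinates); the wrist camera has in their place "tool_from_camera" (4x4, takes a point from camera to tool coordinates, whose origin is the TCP and whose axes are the flange's). Camera axes: x right, y up, looking along -z (the intrinsics and any distortion apply to the point x, -y, -z); pixel columns grow to the right and rows downward; lengths in m; the calibration is good to about 2 mm. A picture is of the moment at which its call begins: read the wrist's pose just before it. camera_params takes no time and is no camera call.
- ctrl.close_job(): hands the job in; it is judged then, once.
The state is a dict: "time_s": time; "joints": joint angles; "joint_velocities": joint speeds; "effort": joint torques, N m; "tcp_pos": TCP position; "eef_rot": TCP orientation; "ft_force": force on the tool from outside, world axes, zero at the start; "moment": the same for the moment, N m; "finger_gap": finger opening in m; "finger_force": force on a finger pad.
Only numpy, scipy, OpenCV 4.12 (cv2) and the standard library are available. Lean on these libraries where they do the work, as an engineer would, in place of code of your own. Each camera call takes 0.05 s, during which the arm holds its last target. There are 200 camera calls.

### The job

The red tool case on the bench stands open. With your fingertips, fold its upright yellow bit holder down until it lies flat in the case, and only then swing the red lid over it and push it fully shut, moving both gently without slamming them. Nothing is to be picked up: leave the sockets in the case and everything else on the bench where they are.

Things in the scene. Friction and masses are not known exactly. Their poses are not given: they have to be found in the camera images.
- case: Red steel tool case, fixed to the bench, 280 (its x) x 220 (its y) x 55 mm high without the lid, walls 5 mm. Origin: centre of its underside, on the bench (z = 0). z up. The lid is hinged along its +y rim, the yellow bit holder along the inside of its -y wall. Its yaw is within 0.6 rad of the bench axes.
- flap (a joint): Angle of the yellow bit holder (rad): 0 = folded down flat in the case, grows as it is raised, 1.57 = upright at its stop. It starts upright (1.35 to 1.55). A stiff hinge (0.16 N m, it weighs about 0.15 kg): it stays where it is left and must be pushed, about 1 to 2 N near its free edge, all the way down. Upright, it blocks the lid.
- flap_hinge (a point): Middle of the holder's hinge line, which runs along the case's x. In the case frame it is at x -32, y -95, z 44 mm; it lies at mid-thickness of the plate.
- flap_edge (a point): Middle of the holder's free edge. The holder is a plain plate 190 mm along the hinge, 130 mm from hinge to free edge, 6 mm thick; from the hinge it reaches towards the case's +y when flat, straight up when upright. This point is on the face that is on top when flat (smooth, the one to push) and that looks to the case's -y when upright; it is 3 mm off mid-thickness. Steel bits are clipped on the other face. To fold it: push its face towards +y of the case and down.
- lid (a joint): Angle of the red lid (rad): 0 = fully shut, grows as it opens, 1.57 = standing upright, stop at 2.0. It starts at 1.60 to 1.87. A stiff hinge (0.75 N m; lid about 0.45 kg): it stays where it is left, does not fall, and needs about 3 to 6 N near its free edge to swing and about 1 to 3 N to go down the last part.
- lid_hinge (a point): Middle of the lid's hinge line, which runs along the case's x at its +y rim: in the case frame x 0, y +110, z 55.5 mm.
- lid_edge (a point): Middle of the lid's free edge, on its outer face. The lid is a shallow tray 280 mm along the hinge, 220 mm from hinge to free edge, 25 mm deep; its outer face is 25 mm off the hinge line. Shut, it covers the case, its outer face is on top 80.5 mm above the bench and this point is over the case's -y wall; standing open, the outer face looks to the case's +y. To close it: push the outer face near the free edge towards -y of the case, then down.
- socket0: Loose steel socket, 24 mm dia x 38 mm, standing in the narrow compartment at the case's +x end. Origin: centre of its underside. Leave it.
- socket1: Loose steel socket like it, 26 mm dia x 38 mm, in the same compartment. Leave it.
- socket2: Loose steel socket like it, 28 mm dia x 38 mm, in the same compartment. Leave it.
- screwdriver: Loose red-handled screwdriver, 200 mm long, lying along its x on the bench about 80 mm from the case's -y side, under 40 mm high. Leave it.
- carton: Loose white paper carton 55 x 55 x 85 mm (100 mm with its raised flap), standing on the bench about 45 mm from the case's +x end. Origin: centre of its underside. Leave it.
- meter: Loose white room meter 75 x 100 x 25 mm with a green display, lying on the bench to the left. Leave it.
- spraycan: Loose blue and yellow can, 60 mm dia x 170 mm, standing on the bench to the right. Leave it.

How it is judged:
On the way, in this order (a step that is already met when the one before it is completed fails the run):
1. the yellow bit holder is folded down flat (within 0.08 rad) while the lid still stands open (value of joint flap below 0.08 rad and value of joint lid above 1.2 rad), for 0.2 s.
2. the lid is swung fully shut (within 0.05 rad) over the folded holder (value of joint lid below 0.05 rad and value of joint flap below 0.08 rad), for 0.2 s.
At the end, for the whole second after the job is handed in: The bit holder lies flat (within 0.08 rad), the lid is fully shut (within 0.05 rad), and the sockets and all other loose things are within 20 mm of where they began (all of step 2 and distance of each of socket0, socket1, socket2, screwdriver, carton, meter, spraycan from where it was at the start of the episode below 0.02 m); the robot touches nothing.
It fails at once if the lid is swung down (below 1.2 rad) before the holder is folded flat (value of joint lid below 1.2 rad and value of joint flap above 0.15 rad).
It fails at once if the lid is slammed (closing faster than 2.5 rad/s) (velocity of joint lid below -2.5 rad/s).
It fails at once if the holder is slapped down (folding faster than 3 rad/s) (velocity of joint flap below -3 rad/s).
It fails at once if something is picked up, knocked over or shoved aside (distance of any of socket0, socket1, socket2, screwdriver, carton, meter, spraycan from where it was at the start of the episode above 0.03 m or angle between any of socket0, socket1, socket2, carton, meter, spraycan's own z axis and vertical above 0.5 rad).
It also fails if it takes over 58 s, if anything falls off the work surface, if the arm or the gripper's body presses on something with over 40 N, if the wrist force passes 120 N, or if a joint passes its speed limit or range.

## Working session

There is one attempt and no reset: what is moved stays moved. The work goes in short steps, Python scripts to look and compute and a tool call to move; the robot and the scene stay as the last step left them, time stands still between calls to the robot, and variables do not carry over. Pictures are saved under pics/ and viewed, at most 10 in all, crops included, and the job is handed in when it is done.

Besides the shell and the picture viewer there is one more tool, called after "Request:" by a JSON object that holds its "fn" and its "kwargs". step_arm: Moves the arm, as the interface text tells. Its arguments: {"type":"object","properties":{"slide":{"type":"array","items":{"type":"array","items":{"type":"number"}}},"delta_rot":{"type":"array","items":{"type":"array","items":{"type":"number"}}},"hand":{"type":"number"}},"required":["slide","delta_rot"]}

```bash
mkdir -p pics
python3 - <<'E'
from bench import ctrl, vision
import cv2,json,numpy as np
s=ctrl.read_state();print(s['time_s'],s['tcp_pos'],s['eef_rot'],s['ft_force'])
for n in ['side','top']:
    cv2.imwrite(f'pics/{n}0.png',vision.get_image(n)[:,:,::-1]);p=vision.camera_params(n);print(n,{k:np.round(v,4).tolist() if not isinstance(v,str) else v for k,v in p.items()})
E
```

```text
0.0 [0.2865533  0.61064705 0.23043384] [ 2.17610306e-01  9.76035364e-01 -8.38929100e-04 -1.39235344e-04] [ 0.03599978  0.00749476 -0.71741929]
side {'mtx': [[371.2506, 0.0, 319.6166], [0.0, 371.2506, 196.0531], [0.0, 0.0, 1.0]], 'world_from_camera': [[-0.6395, -0.5171, 0.5688, 1.1818], [0.7687, -0.4208, 0.4817, 0.5158], [-0.0097, 0.7453, 0.6667, 0.8433], [0.0, 0.0, 0.0, 1.0]]}
top {'mtx': [[458.1571, 0.0, 317.1035], [0.0, 458.1571, 197.0285], [0.0, 0.0, 1.0]], 'world_from_camera': [[0.1132, 0.9701, -0.2145, 0.214], [-0.9936, 0.1109, -0.0227, -0.0265], [0.0017, 0.2157, 0.9765, 1.6097], [0.0, 0.0, 0.0, 1.0]]}
```

View pics/side0.png

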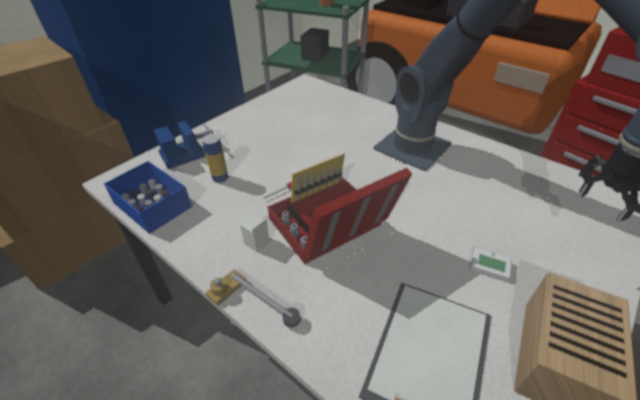

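View pics/top0.png

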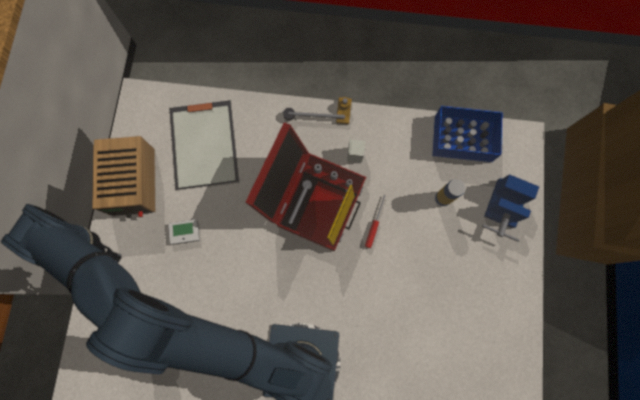

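The side view shows the open case around (340,220) with the holder at (318,178). The top view shows the case centred near (318,200), with its -y side facing right towards the screwdriver at (375,220). I'll enlarge both views.

Run:
```python
import cv2,numpy as np
def grid(n,x0,y0,w,h,f):
    a=cv2.resize(cv2.imread(f'pics/{n}0.png')[y0:y0+h,x0:x0+w],None,fx=f,fy=f,interpolation=cv2.INTER_CUBIC)
    for x in range(x0,x0+w,20): cv2.putText(a,str(x),((x-x0)*f,10),0,.35,(255,255,0),1);cv2.line(a,((x-x0)*f,0),((x-x0)*f,h*f),(160,160,0),1)
    for y in range(y0,y0+h,20): cv2.putText(a,str(y),(0,(y-y0)*f+10),0,.35,(255,255,0),1);cv2.line(a,(0,(y-y0)*f),(w*f,(y-y0)*f),(160,160,0),1)
    cv2.imwrite(f'pics/{n}0c.png',a)
grid('top',240,120,160,140,4); grid('side',240,140,180,120,4)
```

```text
(no output)
```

View pics/top0c.png

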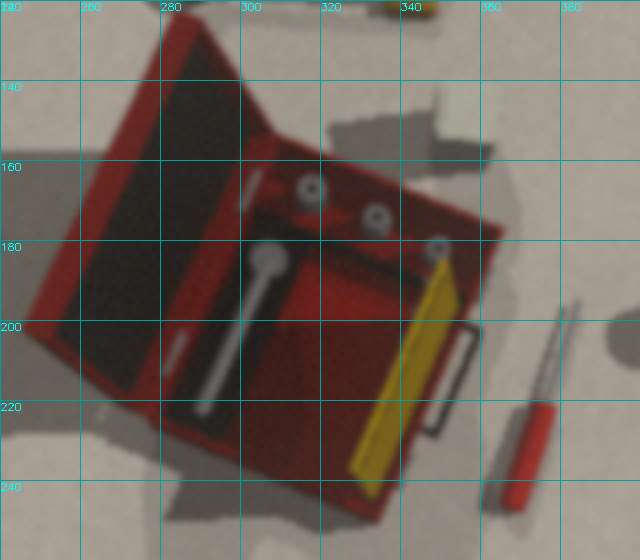

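View pics/side0c.png

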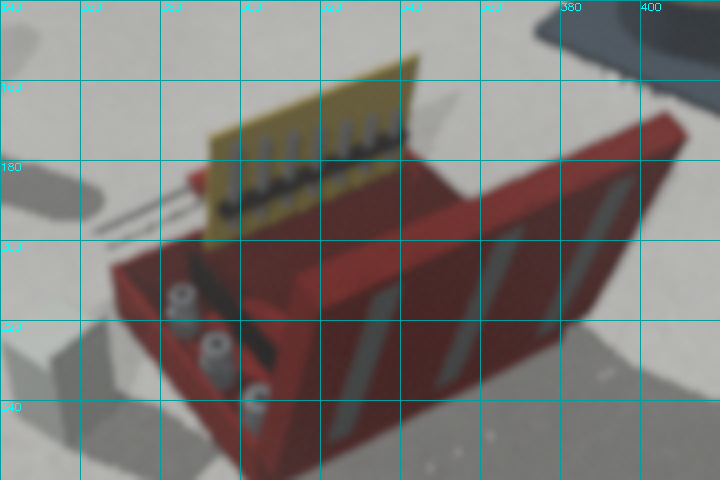

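The pictures give the rim, flap and lid corners. I'll fit case x, y, yaw and both joint angles to them.

```bash
cat > h.py <<'E'
import numpy as np
from bench import ctrl, vision
from scipy.optimize import least_squares
from scipy.spatial.transform import Rotation as R
P={n:vision.camera_params(n) for n in ['side','top']}
def proj(n,p):
    T=np.linalg.inv(P[n]['world_from_camera']);c=T[:3,:3]@p+T[:3,3]
    q=P[n]['mtx']@np.array([c[0],-c[1],-c[2]]);return q[:2]/q[2]
def lidp(x,a,d=220,n=25): return np.array([x,110-d*np.cos(a)+n*np.sin(a),55.5+d*np.sin(a)+n*np.cos(a)])/1e3
def flapp(x,f,d=130,n=0): return np.array([x,-95+d*np.cos(f)-n*np.sin(f),44+d*np.sin(f)+n*np.cos(f)])/1e3
def world(v,p):
    c,s=np.cos(v[2]),np.sin(v[2]);return np.array([v[0]+c*p[0]-s*p[1],v[1]+s*p[0]+c*p[1],p[2]])
def fit(obs,v0):
    f=lambda v:np.ravel([proj(n,world(v,k(v)))-uv for n,k,uv in obs])
    r=least_squares(f,v0,loss='soft_l1');return r.x,f(r.x).reshape(-1,2)
E
cat > fit0.py <<'E'
from h import *
C=lambda *p:(lambda v:np.array(p)/1e3)
obs=[('top',C(140,-110,55),(366,177)),('top',C(-140,-110,55),(334,250)),('top',C(140,110,55),(309,153)),
('side',C(140,-110,55),(268,207)),
('top',lambda v:flapp(63,v[3],130,-3),(350,185)),('top',lambda v:flapp(-127,v[3],130,-3),(327,237)),
('side',lambda v:flapp(63,v[3]),(292,174)),('side',lambda v:flapp(-127,v[3]),(344,154)),('side',lambda v:flapp(63,v[3],0,0),(291,202)),
('side',lambda v:lidp(-140,v[4]),(411,174)),('side',lambda v:lidp(140,v[4]),(320,217)),('side',lambda v:lidp(-140,v[4],220,0),(406,168)),
('top',lambda v:lidp(-140,v[4]),(246,203)),('top',lambda v:lidp(140,v[4]),(283,122))]
v,r=fit(obs,[.6,.05,-.48,1.45,1.7]);print(v.round(4).tolist());print(r.round(1).tolist())
print('flap edge',world(v,flapp(-32,v[3],130,3)),'lid edge',world(v,lidp(0,v[4])))
E
python3 fit0.py
```

```text
[0.5465, -0.0062, -0.2993, 1.4105, 1.8496]
[[0.0, -0.3], [0.6, -0.2], [-0.3, -0.4], [-1.5, -1.3], [-0.3, -1.3], [-0.6, 0.3], [-0.4, -0.6], [0.5, -1.7], [-0.3, -0.3], [1.6, -0.8], [-0.5, -0.2], [0.4, -1.8], [-1.8, -0.9], [-0.1, -0.1]]
flap edge [ 0.49311947 -0.07053709  0.17281161] lid edge [0.60382803 0.17972487 0.26012844]
```

The fit is good, with residuals under 2 px. I'll shut the fingers and square the tool to the case, so that tool x is case -x, tool y is case +y and z points down. Then I'll transit high over the lid.

Request:
{"fn": "step_arm", "kwargs": {"slide": [[0,0,-20],[-30,-31,-30],[-30,-31,-30],[-30,-31,-20],[-30,-31,-10]], "delta_rot": [[0,0,-0.14],[0,0,0],[0,0,0],[0,0,0],[0,0,0]], "hand": 0}}

```text
time_s: 0.6
tcp_pos: [0.3639, 0.4598, 0.3401]
eef_rot: [0.149, 0.989, 0.001, 0.001]
ft_force: [1.0, 1.4, 1.1]
finger_gap: 0.0119
finger_force: 0.0
```

```bash
cat > where.py <<'E'
from h import *
V=[0.5465,-0.0062,-0.2993]
s=ctrl.read_state();p=np.array(s['tcp_pos']);c,n=np.cos(V[2]),np.sin(V[2]);d=p-[V[0],V[1],0]
Rc=np.array([[c,n,0],[-n,c,0],[0,0,1]])
M=Rc@R.from_quat(s['eef_rot']).as_matrix()
print('t',s['time_s'],'case mm',(Rc@d*1e3).round(1),'F case',(Rc@s['ft_force']).round(1),'tool rotvec err in tool axes',R.from_matrix(M.T@np.array([[-1,0,0],[0,1,0],[0,0,-1.]])).as_rotvec().round(3),'gap',s['finger_gap'],'r',np.hypot(*p[:2]).round(3))
E
python3 where.py
```

```text
t 0.6 case mm [-311.9  391.4  340.1] F case [0.5 1.6 1.1] tool rotvec err in tool axes [0.002 0.001 0.001] gap 0.011938000491765051 r 0.586
```

Request:
{"fn": "step_arm", "kwargs": {"slide": [[-35,-33,0],[-35,-33,0],[-35,-33,0],[-35,-33,0],[-35,-35,0]], "delta_rot": [[0,0,0],[0,0,0],[0,0,0],[0,0,0],[0,0,0]]}}

```text
time_s: 1.1
tcp_pos: [0.4816, 0.2481, 0.3382]
eef_rot: [0.149, 0.989, -0.0, -0.0]
ft_force: [0.5, 0.2, -0.2]
finger_gap: 0.0
finger_force: 0.0
```

Request:
{"fn": "step_arm", "kwargs": {"slide": [[-12,-45,0],[-12,-45,0],[-12,-45,0],[-12,-45,0],[-12,-45,0]], "delta_rot": [[0,0,0],[0,0,0],[0,0,0],[0,0,0],[0,0,0]]}}

```text
time_s: 1.6
tcp_pos: [0.4716, 0.0153, 0.3383]
eef_rot: [0.149, 0.989, 0.0, -0.0]
ft_force: [1.3, 0.1, 0.2]
finger_gap: 0.0002
finger_force: 0.0
```

Request:
{"fn": "step_arm", "kwargs": {"slide": [[-12,-45,0],[-12,-45,0],[-12,-45,0],[0,0,0],[0,0,0]], "delta_rot": [[0,0,0],[0,0,0],[0,0,0],[0,0,0],[0,0,0]]}}

```text
time_s: 2.1
tcp_pos: [0.4665, -0.1233, 0.3382]
eef_rot: [0.15, 0.989, 0.0, -0.0]
ft_force: [0.6, 0.1, 0.8]
finger_gap: 0.0002
finger_force: 0.0
```

```bash
python3 where.py
```

```text
t 2.1 case mm [ -41.9 -135.4  338.2] F case [0.5 0.3 0.8] tool rotvec err in tool axes [-0.    -0.001 -0.002] gap 0.00015221439551807794 r 0.483
```

Request:
{"fn": "step_arm", "kwargs": {"slide": [[0,0,40],[0,0,40],[0,0,40],[0,0,40],[0,0,27]], "delta_rot": [[0,0,0],[0,0,0],[0,0,0],[0,0,0],[0,0,0]]}}

```text
time_s: 2.6
tcp_pos: [0.4661, -0.1202, 0.149]
eef_rot: [0.147, 0.989, 0.0, -0.001]
ft_force: [1.1, -0.5, 0.1]
finger_gap: -0.0002
finger_force: 0.0
```

Request:
{"fn": "step_arm", "kwargs": {"slide": [[-5,7,0],[-5,7,0],[0,7,0],[0,7,0],[0,7,0]], "delta_rot": [[0,0,0],[0,0,0],[0,0,0],[0,0,0],[0,0,0]]}}

```text
time_s: 3.1
tcp_pos: [0.4875, -0.091, 0.1524]
eef_rot: [0.149, 0.989, 0.0, 0.001]
ft_force: [-0.8, 0.6, 0.5]
finger_gap: 0.0005
finger_force: 0.0
```

```bash
python3 where.py
```

```text
t 3.1 case mm [-31.4 -98.5 152.4] F case [-0.9  0.4  0.5] tool rotvec err in tool axes [0.001 0.002 0.001] gap 0.00045939387686071674 r 0.496
```

Request:
{"fn": "step_arm", "kwargs": {"slide": [[0,8,1],[0,9,2],[0,9,2],[0,10,4],[0,10,5]], "delta_rot": [[0,0,0],[0,0,0],[0,0,0],[0,0,0],[0,0,0]]}}

```text
time_s: 3.6
tcp_pos: [0.5006, -0.0472, 0.1371]
eef_rot: [0.149, 0.989, 0.0, 0.0]
ft_force: [0.1, -0.2, 0.8]
finger_gap: 0.0001
finger_force: 0.6
```

```bash
python3 where.py
python3 - <<'E'
from bench import vision
import cv2
ims=[vision.get_image('side')[130:270,230:430],vision.get_image('top')[110:250,230:430]]
cv2.imwrite('pics/a1.png',cv2.resize(cv2.vconcat(ims),None,fx=2.1,fy=2.1,interpolation=cv2.INTER_CUBIC)[:,:,::-1])
E
```

```text
t 3.6 case mm [-31.7 -52.7 137.1] F case [ 0.1 -0.1  0.8] tool rotvec err in tool axes [0. 0. 0.] gap 0.00010219373605830258 r 0.503
```

View pics/a1.png

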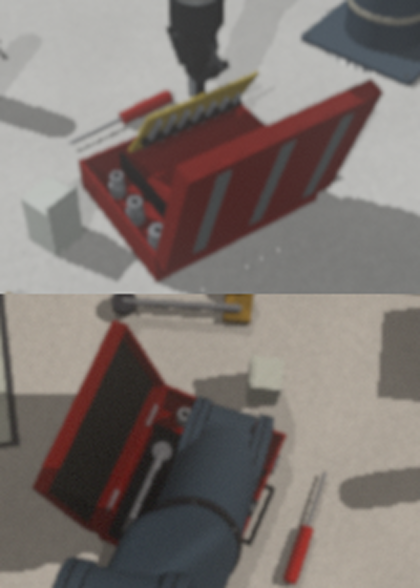

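In the side view the fingers are at (205,85) pressing on the yellow holder, which is visibly tilting down. Lid, sockets and carton haven't moved. I'll continue along the arc.

Request:
{"fn": "step_arm", "kwargs": {"slide": [[0,9,6],[0,9,7],[0,8,8],[0,7,8],[0,6,9]], "delta_rot": [[0,0,0],[0,0,0],[0,0,0],[0,0,0],[0,0,0]]}}

```text
time_s: 4.2
tcp_pos: [0.5121, -0.01, 0.0986]
eef_rot: [0.149, 0.989, 0.0, 0.0]
ft_force: [-0.1, -0.1, 1.9]
finger_gap: -0.0
finger_force: 0.5
```

Request:
{"fn": "step_arm", "kwargs": {"slide": [[0,5,10],[0,4,10],[0,3,11],[0,2,10],[0,1,8]], "delta_rot": [[0,0,0],[0,0,0],[0,0,0],[0,0,0],[0,0,0]]}}

```text
time_s: 4.7
tcp_pos: [0.5161, 0.0036, 0.0493]
eef_rot: [0.149, 0.989, -0.0, -0.0]
ft_force: [1.0, -0.5, 0.8]
finger_gap: 0.0003
finger_force: 0.4
```

```bash
python3 where.py
```

```text
t 4.7 case mm [-32.    0.4  49.3] F case [ 1.1 -0.1  0.8] tool rotvec err in tool axes [-0. -0.  0.] gap 0.0003494694800135882 r 0.516
```

Request:
{"fn": "step_arm", "kwargs": {"slide": [[0,0,2],[0,0,1.5],[0,0,0]], "delta_rot": [[0,0,0],[0,0,0],[0,0,0]]}}

```text
time_s: 5.0
tcp_pos: [0.5159, 0.0034, 0.0472]
eef_rot: [0.149, 0.989, 0.0, -0.0]
ft_force: [-0.4, -0.6, 0.1]
finger_gap: -0.0003
finger_force: 0.0
```

```bash
python3 where.py
```

```text
t 5.0 case mm [-32.1   0.2  47.2] F case [-0.1 -0.7  0.1] tool rotvec err in tool axes [ 0. -0.  0.] gap -0.00025612290574639695 r 0.516
```

Request:
{"fn": "step_arm", "kwargs": {"slide": [[0,0,2],[0,0,0]], "delta_rot": [[0,0,0],[0,0,0]]}}

```text
time_s: 5.2
tcp_pos: [0.516, 0.0034, 0.0468]
eef_rot: [0.149, 0.989, 0.0, 0.0]
ft_force: [-6.5, 1.8, 27.6]
finger_gap: -0.0001
finger_force: 13.5
```

Request:
{"fn": "step_arm", "kwargs": {"slide": [[0,0,2],[0,0,0]], "delta_rot": [[0,0,0],[0,0,0]]}}

```text
time_s: 5.4
tcp_pos: [0.5161, 0.0034, 0.0464]
eef_rot: [0.149, 0.989, 0.001, 0.001]
ft_force: [-13.0, 1.7, 52.0]
finger_gap: -0.0002
finger_force: 26.5
```

Request:
{"fn": "step_arm", "kwargs": {"slide": [[0,0,2],[0,0,0]], "delta_rot": [[0,0,0],[0,0,0]]}}

```text
time_s: 5.6
tcp_pos: [0.5162, 0.0034, 0.046]
eef_rot: [0.149, 0.989, 0.001, 0.001]
ft_force: [-20.1, 2.1, 79.6]
finger_gap: 0.0
finger_force: 39.5
```

The holder is against its stop at z≈47 mm, so it is flat. I'll retract straight up and then cross over the lid.

Request:
{"fn": "step_arm", "kwargs": {"slide": [[0,0,-20],[0,0,-45],[0,0,-45],[0,0,-45],[0,0,-45]], "delta_rot": [[0,0,0],[0,0,0],[0,0,0],[0,0,0],[0,0,0]]}}

```text
time_s: 6.1
tcp_pos: [0.5158, 0.0032, 0.2431]
eef_rot: [0.149, 0.989, -0.0, 0.0]
ft_force: [1.4, 0.3, -0.5]
finger_gap: -0.0001
finger_force: 0.0
```

Request:
{"fn": "step_arm", "kwargs": {"slide": [[0,0,-45],[0,0,-45],[0,0,-10],[0,0,0]], "delta_rot": [[0,0,0],[0,0,0],[0,0,0],[0,0,0]]}}

```text
time_s: 6.5
tcp_pos: [0.5168, 0.0033, 0.3427]
eef_rot: [0.149, 0.989, 0.001, 0.002]
ft_force: [-0.0, -1.0, -1.0]
finger_gap: -0.0001
finger_force: 0.0
```

```bash
python3 where.py
python3 - <<'E'
from bench import vision
import cv2
ims=[vision.get_image('side')[130:270,230:430],vision.get_image('top')[110:250,230:430]]
cv2.imwrite('pics/a2.png',cv2.resize(cv2.vconcat(ims),None,fx=2.1,fy=2.1,interpolation=cv2.INTER_CUBIC)[:,:,::-1])
E
```

```text
t 6.5 case mm [-31.2   0.4 342.7] F case [ 0.3 -1.  -1. ] tool rotvec err in tool axes [0.002 0.004 0.   ] gap -0.0001343957015124908 r 0.517
```

View pics/a2.png

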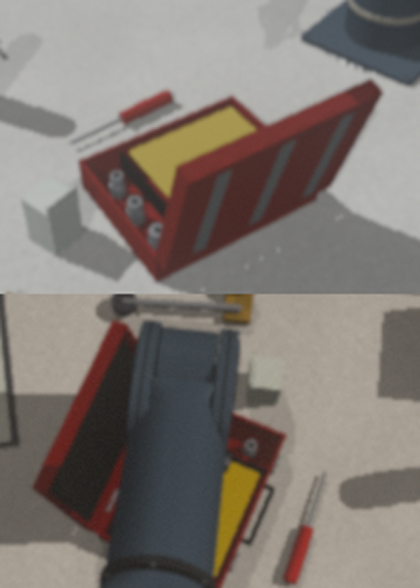

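In the side view the holder lies flat as the yellow plate at (195,150). The lid is still open and nothing else has moved. Next I cross to the lid's outer side.

Request:
{"fn": "step_arm", "kwargs": {"slide": [[-5,47,0],[-5,49,0],[-5,49,0],[-5,49,0],[-5,49,0]], "delta_rot": [[0,0,0],[0,0,0],[0,0,0],[0,0,0],[0,0,0]]}}

```text
time_s: 7.1
tcp_pos: [0.6115, 0.23, 0.3384]
eef_rot: [0.149, 0.989, -0.001, -0.002]
ft_force: [1.1, -1.4, 0.2]
finger_gap: 0.0
finger_force: 0.0
```

Request:
{"fn": "step_arm", "kwargs": {"slide": [[0,10,0],[0,0,30],[0,0,35],[0,0,35],[0,0,10]], "delta_rot": [[0,0,0],[0,0,0],[0,0,0],[0,0,0],[0,0,0]]}}

```text
time_s: 7.6
tcp_pos: [0.6118, 0.2369, 0.2251]
eef_rot: [0.149, 0.989, -0.003, -0.004]
ft_force: [-1.7, -0.9, 0.5]
finger_gap: -0.0
finger_force: 0.0
```

```bash
python3 where.py
```

```text
t 7.6 case mm [ -9.3 251.5 225.1] F case [-1.3 -1.4  0.5] tool rotvec err in tool axes [-0.006 -0.007  0.   ] gap -4.966627383700969e-05 r 0.656
```

Request:
{"fn": "step_arm", "kwargs": {"slide": [[0,-9,-5],[0,-9,-5],[0,-9,-5],[0,-8,-2],[0,-8,0]], "delta_rot": [[0,0,0],[0,0,0],[0,0,0],[0,0,0],[0,0,0]]}}

```text
time_s: 8.1
tcp_pos: [0.6023, 0.196, 0.2496]
eef_rot: [0.149, 0.989, 0.001, 0.001]
ft_force: [-0.1, -0.1, -0.6]
finger_gap: -0.0002
finger_force: 0.0
```

```bash
python3 where.py
```

```text
t 8.1 case mm [ -6.3 209.7 249.6] F case [-0.1 -0.2 -0.6] tool rotvec err in tool axes [ 0.002  0.002 -0.   ] gap -0.000165426372554285 r 0.633
```

Request:
{"fn": "step_arm", "kwargs": {"slide": [[0,-10,-3],[0,-12,-3],[0,-12,-2],[0,-13,-2],[0,-13,-1]], "delta_rot": [[0,0,0],[0,0,0],[0,0,0],[0,0,0],[0,0,0]]}}

```text
time_s: 8.6
tcp_pos: [0.5848, 0.1404, 0.2602]
eef_rot: [0.148, 0.989, 0.001, 0.001]
ft_force: [1.8, 4.2, 3.6]
finger_gap: -0.0003
finger_force: 2.3
```

```bash
python3 where.py
python3 - <<'E'
from bench import vision
import cv2
ims=[vision.get_image('side')[110:270,230:430],vision.get_image('top')[110:250,230:430]]
cv2.imwrite('pics/a3.png',cv2.resize(cv2.vconcat(ims),None,fx=1.95,fy=1.95,interpolation=cv2.INTER_CUBIC)[:,:,::-1])
E
```

```text
t 8.6 case mm [ -6.7 151.3 260.2] F case [0.5 4.6 3.6] tool rotvec err in tool axes [0.003 0.002 0.002] gap -0.00029241244603281586 r 0.601
```

View pics/a3.png

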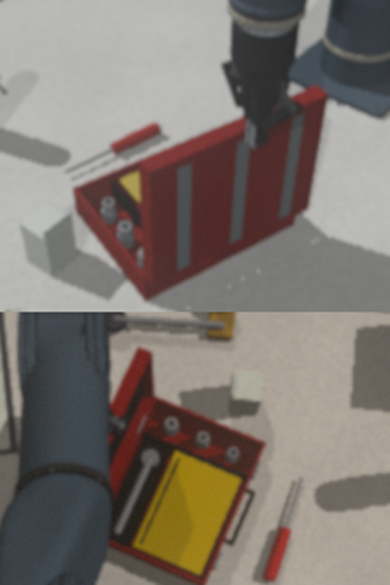

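The fingers are on the lid's outer face near its free edge at (257,135), and the lid is about upright. The holder is flat and the wrist reads about 5 N. Now I follow the arc down.

Request:
{"fn": "step_arm", "kwargs": {"slide": [[0,-18,-1],[0,-18,0],[0,-20,2],[0,-20,4],[0,-20,6]], "delta_rot": [[0,0,0],[0,0,0],[0,0,0],[0,0,0],[0,0,0]]}}

```text
time_s: 9.2
tcp_pos: [0.5556, 0.0469, 0.2479]
eef_rot: [0.149, 0.989, 0.0, 0.0]
ft_force: [1.6, 2.8, 2.4]
finger_gap: 0.0002
finger_force: 1.6
```

Request:
{"fn": "step_arm", "kwargs": {"slide": [[0,-19,8],[0,-18,10],[0,-17,11],[0,-16,13],[0,-15,15]], "delta_rot": [[0,0,0],[0,0,0],[0,0,0],[0,0,0],[0,0,0]]}}

```text
time_s: 9.7
tcp_pos: [0.5304, -0.0351, 0.1906]
eef_rot: [0.149, 0.989, -0.0, 0.0]
ft_force: [1.4, 0.6, 2.4]
finger_gap: -0.0001
finger_force: 1.0
```

```bash
python3 where.py
```

```text
t 9.7 case mm [ -6.9 -32.3 190.6] F case [1.1 1.  2.4] tool rotvec err in tool axes [-0.001  0.    -0.   ] gap -0.00010973178748582847 r 0.532
```

Request:
{"fn": "step_arm", "kwargs": {"slide": [[0,-12,16],[0,-10,17],[0,-9,18],[0,-8,19],[0,-5,18]], "delta_rot": [[0,0,0],[0,0,0],[0,0,0],[0,0,0],[0,0,0]]}}

```text
time_s: 10.2
tcp_pos: [0.5169, -0.0772, 0.102]
eef_rot: [0.149, 0.989, -0.001, -0.001]
ft_force: [0.4, -0.5, 1.4]
finger_gap: -0.0
finger_force: 0.7
```

Request:
{"fn": "step_arm", "kwargs": {"slide": [[0,-3,10],[0,-1,6],[0,0,3],[0,0,2],[0,0,0]], "delta_rot": [[0,0,0],[0,0,0],[0,0,0],[0,0,0],[0,0,0]]}}

```text
time_s: 10.7
tcp_pos: [0.5171, -0.079, 0.0821]
eef_rot: [0.149, 0.989, 0.0, 0.0]
ft_force: [-1.0, -0.1, -0.2]
finger_gap: 0.0003
finger_force: 0.0
```

```bash
python3 where.py
```

```text
t 10.7 case mm [ -6.6 -78.2  82.1] F case [-0.9 -0.4 -0.2] tool rotvec err in tool axes [0.    0.    0.001] gap 0.0003421736020218372 r 0.523
```

Request:
{"fn": "step_arm", "kwargs": {"slide": [[0,0,2],[0,0,0]], "delta_rot": [[0,0,0],[0,0,0]]}}

```text
time_s: 10.9
tcp_pos: [0.5173, -0.079, 0.0806]
eef_rot: [0.149, 0.989, 0.0, 0.001]
ft_force: [-1.7, 1.1, 6.2]
finger_gap: -0.0003
finger_force: 2.7
```

Request:
{"fn": "step_arm", "kwargs": {"slide": [[0,0,2],[0,0,0],[0,0,0]], "delta_rot": [[0,0,0],[0,0,0],[0,0,0]]}}

```text
time_s: 11.2
tcp_pos: [0.5174, -0.0791, 0.0803]
eef_rot: [0.149, 0.989, 0.0, 0.001]
ft_force: [-7.8, 1.2, 30.9]
finger_gap: -0.0004
finger_force: 15.5
```

The lid has bottomed out at z = 80.3 mm, against 80.5 nominal when shut. I'll retract.

Request:
{"fn": "step_arm", "kwargs": {"slide": [[0,0,-10],[0,0,-30],[0,0,-40],[0,0,-40],[0,0,0]], "delta_rot": [[0,0,0],[0,0,0],[0,0,0],[0,0,0],[0,0,0]]}}

```text
time_s: 11.7
tcp_pos: [0.5195, -0.0797, 0.203]
eef_rot: [0.149, 0.989, 0.0, 0.004]
ft_force: [-0.0, 0.5, -0.3]
finger_gap: 0.0001
finger_force: 0.0
```

```bash
python3 where.py
python3 - <<'E'
from bench import vision
import cv2
ims=[vision.get_image('side')[110:270,180:430],vision.get_image('top')[110:250,230:480]]
cv2.imwrite('pics/a4.png',cv2.resize(cv2.vconcat(ims),None,fx=1.95,fy=1.95,interpolation=cv2.INTER_CUBIC)[:,:,::-1])
E
```

```text
t 11.7 case mm [ -4.1 -78.2 203. ] F case [-0.2  0.5 -0.3] tool rotvec err in tool axes [0.002 0.008 0.   ] gap 0.00010991778429071791 r 0.526
```

View pics/a4.png

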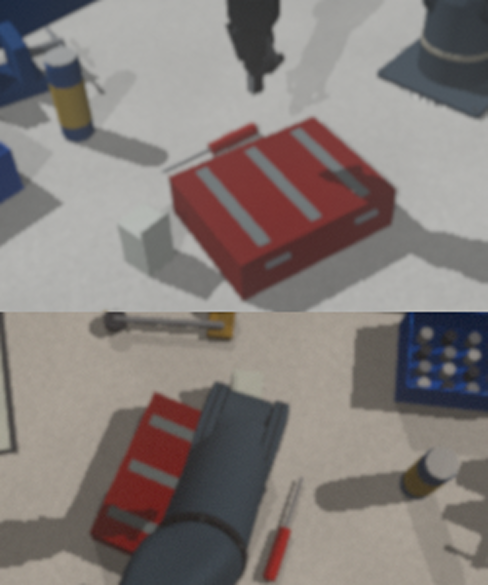

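The case is fully shut and the gripper is clear above it. The carton at (147,240), the screwdriver at (235,138) and the can at (70,95) are where they began.

```bash
python3 -c "
from bench import ctrl
print(ctrl.close_job())"
```

```text
the job is handed in; nothing more can be done
None
```

I folded the bit holder flat, then swung the lid gently shut over it; nothing else on the bench appears to have moved, and the job is handed in (no verdict was returned).

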